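Load a cell into the tester with sprung tongs

TASK

Take the sprung tongs from their stand, squeeze them gently on the cell in the deep white bay and draw it out, without touching the cell with the gripper itself. Lower it upright into the bore of the grey tester by feel until it rests on the sprung seat inside, which lies at an unknown depth, neither forcing it down nor letting it drop, and let go. Then stand the tongs back in their stand; leave the marker and the adapter where they lie.

Things in the scene. Friction and masses are not known exactly. Their poses are not given: they have to be found in the camera images.
- tongs: Black sprung tongs, 98 mm tall, 66 g, standing tips down and used upright. Origin: midway between the two tips at the level of their lower ends; z up to the bow (top at z 98 mm), y the line along which the arms close, x their 16 mm width. Relaxed, the tips measure 42 mm over all and stand 25 mm apart inside.
- tongs_grip (a point): Point between the grip pads of the tongs, at z 60 mm; each pad (z 42 to 76 mm) has a proud round ridge across it at z 60 mm. Grip here from above, fingers closing along the tongs' y, the bow between them. Relaxed they measure 39.5 mm over the ridges, squeezed to about 34.5 mm the jaws touch the cell; they push back with 2.5 N relaxed, 5 N there. Of any squeeze beyond that about 0.3 reaches the cell.
- tongs_left: Arm of the tongs on their +y side; origin at its hinge, 86 mm above the tips, so the tip moves 3.3 times as far as the grip pad. Inside its tip, from 0.5 to 13.5 mm above the lower end, two upright ribs 11 mm apart form a V that centres the cell at x 0 of the tongs. It may press on the cell with 20 N at most.
- tongs_right: The same arm on the -y side, with the same limit.
- stand: Grey pot for the tongs, fixed, 56 x 76 mm, 36 mm high. Origin under its centre at desk level. Its pocket is 20 mm along x and 46 mm along y with a flared mouth; its floor lies at z 6 mm. The tongs stand upright in it, their y along the stand's y (either way round).
- bay: White block with a deep bay, fixed, 62 x 84 x 60 mm high. Origin under its centre. An oblong well (26 mm along x, 52 mm along y) goes down from the top at z 60 mm to z 28 mm; at its middle a round hole of 17.4 mm goes on down to z 5 mm, on which the cell stands. Jaws go into the well with the tongs' y along the bay's y (either way round).
- cell: The cell (round battery), 14.8 mm diameter, 50 mm long, 23 g, standing upright in the middle of the bay, its top 5 mm below the rim. Origin: centre of its lower end, z along it to the top. Hold it with the tongs' tips about 13 mm below its top.
- tester: Grey cell tester, fixed: a block of 64 x 76 mm, 45 mm high, with an upright bore at its middle, and a lower display part at +x. Two brass posts 6 mm high stand on its top at x -26, y -30 and +30 mm. Origin under the bore's axis at desk level. The cell may be pressed on the tester with 6 N at most.
- tester_mouth (a point): Centre of the bore's mouth on top of the tester, z up. Bore 17 mm with a 1.5 mm chamfer. A sprung brass seat inside lies 13 to 30 mm below the mouth, set anew each time, not measured; it yields from 0.6 N and is at its stop, 3 mm lower, at 3 N. In the bore the cell must not move faster than 0.22 m/s (a drop of over 2 mm).
- marker: Marker pen, 17 x 135 x 16 mm, loose bystander lying on the desk, to be left alone. Origin under its centre, length along y.
- usb_adapter: Small adapter, 26 x 64 x 14 mm, loose bystander to be left alone. Origin under its centre, length along y.

How it is judged:
On the way, in this order (a step that is already met when the one before it is completed fails the run):
1. the cell is lifted clear of the bay, held in the tongs (z of cell in the frame of bay above 0.05 m and contact force between each of tongs_left, tongs_right and cell above 0.3 N), for 0.2 s.
2. the cell stands on the seat in the tester's bore, released by the tongs (horizontal distance between cell and tester_mouth below 0.003 m and angle between cell's own z axis and vertical below 0.15 rad and z of cell in the frame of tester_mouth below -0.011 m and contact force between cell and tester above 0.05 N and contact force between cell and tongs below 0.05 N and linear speed of cell below 0.02 m/s), for 0.2 s.
At the end, for the whole second after the job is handed in: The cell stands released on the seat in the tester bore, at rest: lower end within 3 mm of the axis, over 11 mm below the mouth, within 0.15 rad of upright. The tongs stand at rest in their stand, origin within 8 mm of its axis, less than 12 mm above its underside, within 0.2 rad of upright (all of step 2 and horizontal distance between tongs and stand below 0.008 m and z of tongs in the frame of stand below 0.012 m and angle between tongs's own z axis and vertical below 0.2 rad and linear speed of tongs below 0.02 m/s); the robot touches nothing.
It fails at once if the fingers touch the cell (contact force between the fingers and cell above 0.5 N).
It fails at once if an arm of the tongs squeezes the cell with more than 20 N (contact force between any of tongs_left, tongs_right and cell above 20 N).
It fails at once if the cell is pressed on the tester with more than 6 N (contact force between cell and tester above 6 N).
It fails at once if the cell is dropped in the bore (faster than 0.22 m/s) (horizontal distance between cell and tester_mouth below 0.006 m and z of cell in the frame of tester_mouth below -0.002 m and linear speed of cell above 0.22 m/s).
It fails at once if the marker or the adapter is moved by more than 20 mm (distance of any of marker, usb_adapter from where it was at the start of the episode above 0.02 m).
It also fails if it takes over 48 s, if anything falls off the work surface, if the arm or the gripper's body presses on something with over 40 N, if the wrist force passes 120 N, or if a joint passes its speed limit or range.

ROBOT

A 7-joint arm with a two-finger parallel gripper is mounted at the origin on the work surface; the furniture and walls round the work are solid. World frame = base frame: x ahead of the robot, y to its left, z up, the work surface at z = 0. Lengths are in m, angles in rad, forces in N, time in s.
With the tool pointing down it reaches from about 0.4 to 0.875 m from the base axis. Payload 19.3 kg.
Tool frame: the origin (TCP) lies midway between the tips of the shut fingers; the grasp point (between the pads) lies 19 mm behind it (bot.pinch_z is the distance from the TCP to the grasp point, in m); z points along the fingers, y is the direction in which the jaws open and shut (so a half turn about z gives the same grasp; the last joint's range is limited). The gripper opens to 85 mm and grips with 20 to 120 N. Pads are 22 mm wide; open, the fingers measure 114 mm over their backs; the gripper's body (76 mm by 85 mm) begins 54 mm behind the grasp point. The pads swing forward as they close: fully open they stand 13 mm farther back than shut.
Start: joints at [-1.208, 0.521, -0.036, 1.599, 0.021, 1.021, -0.113], TCP at [0.262, 0.567, 0.231] pointing down, gripper open.
Joint ranges: [-2.91, 2.91], [-0.3, 2.13], [-1.5, 1.42], [0.17, 2.43], [-1.26, 4.41], [0.16, 1.93], [-2.52, 2.52]. Speed limits (rad/s): [1.89, 1.89, 2.39, 2.39, 3.01, 3.01, 3.01].

INTERFACE

Orientations are given as [roll, pitch, yaw] about the fixed x, y, z axes, in that order (R = Rz(yaw) Ry(pitch) Rx(roll)).
In Python, from workcell import bot gives the robot as it stands. The module is installed in compiled form; this text tells all that it offers.
- The arm moves only by the tool move_arm, never from a script. Its argument "moves" is text: rows parted by semicolons, each of 4 numbers parted by spaces: the shift along the tool's x, y, z in mm, then the turn about the tool's z in rad. In form: dx dy dz yaw; .... A call has exactly 10 rows; each row is the pose to reach, as a shift and turn from the pose commanded when the call began, along the tool's axes at that moment; what a row does not reach only later rows make up. A row lasts 1/12 s, in which the tool goes at most 41.7 mm and 7.16 degrees, less where a joint would pass 70% of its speed; a pose out of reach is approached as far as the arm can. A call with a gripper value outside its range is refused whole. "grip" is the opening, from 0 (shut) to 1 (fully open), set as the call begins (left out, the last holds). The fingers move at their own pace and stop on an object; "grip_force" is the grip in N (left out, the last holds). Time passes only in rows, so rows that repeat a pose let the fingers close, or fill a call up. It gives the time, the measured TCP pose, the force and the opening at its end, in the units of the state.
- bot.observe(): the state, without advancing time (a new reading comes with each control period).
- bot.grab_frame(name): name is "side" or "top" or "wrist"; returns a dict with "frame" (384x512x3 uint8, red, green, blue), "z_map" (384x512 float32, m along the optical axis (not along the pixel's ray), 0 where there is no reading), "K" (3x3 intrinsics, pixels), "eye" and "attitude" of the camera in the world. Camera axes: x right, y up, looking along -z (the intrinsics and any distortion apply to the point x, -y, -z); pixel columns grow to the right and rows downward; lengths in m; the calibration is good to about 2 mm. A picture is of the moment at which its call begins.
- bot.job_done(): hands the job in, once; it reports no verdict.
Trained networks look in a picture, given as the dict that the camera call returned (one of the last four; its "shot" number tells which), for a name from the list of things; names that differ only in an ending like _2 or _b are one class to them, and where a whole thing is asked for, a point or a joint stands for the part that bears it (a point fixed in the world has none). Each returns a list of dicts, best first, with "conf" (0 to 1); they miss things now and then, are a little off and sometimes report something else, mostly with a low value. They report only what shows in the picture. A call takes as long as a camera call.
- bot.search_frame(picture, label): "at" ([column, row] in pixels, amid what is visible of it).
- bot.pinpoint(picture, label): "at" ([column, row] in pixels: a listed point, or the origin of a listed thing).
The state is a dict: "clock": time; "qpos": joint angles; "qd": joint speeds; "joint_efforts": joint torques, N m; "position": TCP position; "tool_rot": TCP orientation; "force": force on the tool from outside, world axes, zero at the start; "moment": the same for the moment, N m; "grip_width": finger opening in m.
Only numpy, scipy, OpenCV 4.12 (cv2) and the standard library are available. Lean on these libraries where they do the work, as an engineer would, in place of code of your own. Each camera call takes 0.05 s, during which the arm holds its last target. There are 200 camera calls.

## Working session

There is one attempt and no reset: what is moved stays moved. The work goes in short steps, Python scripts to look and compute and a tool call to move; the robot and the scene stay as the last step left them, time stands still between calls to the robot, and variables do not carry over. Pictures are saved under pics/ and viewed, about 8 in all and at most 12, crops included, and the job is handed in when it is done.

Besides the shell and the picture viewer there is one more tool, called after "Emit:" as name(argument=value, ...) on one line, values as JSON. move_arm: Moves the arm, as the interface text tells. Its arguments: {"type":"object","properties":{"moves":{"type":"string"},"grip":{"type":"number"},"grip_force":{"type":"number"}},"required":["moves"]}

```bash
mkdir -p pics
cat > h.py <<'E'
from workcell import bot
import numpy as np, cv2
from scipy.spatial.transform import Rotation as R
def rot(p):
    a=np.array(p["attitude"],float)
    return a if a.shape==(3,3) else (R.from_euler('xyz',a).as_matrix() if a.size==3 else R.from_quat(a).as_matrix())
def cloud(p):
    z=p["z_map"];h,w=z.shape;v,u=np.mgrid[:h,:w];K=p["K"]
    c=np.stack([(u-K[0][2])/K[0][0]*z,-(v-K[1][2])/K[1][1]*z,-z],-1)
    return c@rot(p).T+np.array(p["eye"])
def px(p,at,zw):
    K=p["K"];d=rot(p)@np.array([(at[0]-K[0][2])/K[0][0],-(at[1]-K[1][2])/K[1][1],-1]);e=np.array(p["eye"])
    return e+d*(zw-e[2])/d[2]
E
python3 - <<'E'
from h import *
s=bot.observe();print(s)
print(bot.pinch_z)
Z=dict(tongs=0.006,tongs_grip=.066,stand=0,bay=0,cell=.005,tester=0,tester_mouth=.045,marker=0,usb_adapter=0)
for n in ["top","side"]:
    p=bot.grab_frame(n);print(n,p["eye"],p["attitude"],p["K"],[k for k in p])
    cv2.imwrite(f"pics/{n}0.png",p["frame"][...,::-1]);np.savez(f"{n}0.npz",c=cloud(p),f=p["frame"])
    for k,z in Z.items():
        r=bot.pinpoint(p,k)
        print(k,[(np.round(q["at"],1).tolist(),round(q["conf"],2),px(p,q["at"],z)[:2].round(4).tolist()) for q in r[:2]])
E
```

```text
{'clock': 0.0, 'qpos': array([-1.2082154 ,  0.52200477, -0.03633419,  1.60001727,  0.02119623,
        1.02109634, -0.11278793]), 'qd': array([-7.48789407e-05, -1.21482437e-04,  1.31164926e-03,  1.71252422e-03,
        8.32761594e-04,  1.60145223e-03,  1.70696499e-04]), 'joint_efforts': array([ 8.01547540e-04, -9.27132583e+01,  1.98044367e+00, -3.69932699e+01,
        1.78009114e-02,  8.31580139e-03, -5.08294505e-06]), 'position': array([0.26200839, 0.56705081, 0.2307281 ]), 'tool_rot': array([-3.14045428e+00,  7.53028618e-05,  2.70881795e+00]), 'force': array([ 0.71902772, -0.26321553, -0.12633105]), 'moment': array([-0.05770655,  0.04169141, -0.02829777]), 'grip_width': 0.08545215777734305}
0.0187
top [0.33582819 0.02093714 1.01423005] [ 1.26762965e-01 -1.33558447e-04 -1.58327708e+00] [[409.49446328   0.         253.97227205]
 [  0.         409.49446328 196.23340717]
 [  0.           0.           1.        ]] ['frame', 'z_map', 'K', 'eye', 'attitude', 'shot']
tongs [([166.3, 213.9], 0.45, [0.4231, 0.2361]), ([360.3, 204.6], 0.33, [0.4402, -0.2438])]
tongs_grip [([158.3, 213.2], 0.5
[... 604 characters left out ...]
.           1.        ]] ['frame', 'z_map', 'K', 'eye', 'attitude', 'shot']
tongs [([321.4, 280.1], 0.63, [0.4408, -0.2476]), ([213.7, 162.1], 0.5, [0.4275, 0.2514])]
tongs_grip [([214.1, 147.5], 0.77, [0.4251, 0.2297])]
stand [([213.3, 165.8], 0.55, [0.422, 0.2428])]
bay [([320.1, 281.9], 0.95, [0.4393, -0.2461])]
cell [([321.2, 279.5], 0.48, [0.4419, -0.2455]), ([213.6, 130.9], 0.19, [0.5027, 0.4272])]
tester [([254.2, 210.9], 0.95, [0.4291, 0.0087])]
tester_mouth [([257.6, 196.3], 0.88, [0.4368, 0.004]), ([216.1, 167.1], 0.2, [0.4021, 0.1679])]
marker [([287.1, 240.8], 0.68, [0.4438, -0.1176]), ([259.4, 195.7], 0.43, [0.469, 0.0551])]
usb_adapter [([244.9, 183.2], 0.71, [0.4617, 0.1221])]
```

Run:
```python
import cv2,numpy as np
a=cv2.imread("pics/top0.png")[120:290,120:420]
cv2.imwrite("pics/top0c.png",cv2.resize(a,None,fx=2.66,fy=2.66,interpolation=cv2.INTER_CUBIC))
c=np.load("top0.npz")["c"]
def rect(x,y,zlo,zhi,r,n):
    d=c.reshape(-1,3);m=(np.hypot(d[:,0]-x,d[:,1]-y)<r)&(d[:,2]>zlo)&(d[:,2]<zhi)
    q=d[m];b=cv2.minAreaRect((q[:,:2]*1000).astype(np.float32));print(n,m.sum(),np.round(q.mean(0),4),b)
rect(.418,.241,.03,.042,.06,"stand")
rect(.418,.241,.045,.15,.04,"tongs")
rect(.418,.241,.09,.15,.04,"tongs top")
rect(.441,-.245,.055,.065,.065,"bay")
rect(.441,-.245,.045,.0565,.02,"cell")
rect(.437,.008,.042,.048,.06,"tester top")
rect(.437,.008,.0488,.06,.06,"posts")
rect(.446,-.117,.008,.03,.08,"marker")
rect(.465,.121,.008,.03,.05,"usb")
```

```text
stand 197 [0.422  0.2344 0.0354] ((424.372314453125, 238.2655487060547), (62.96438217163086, 35.86206817626953), 82.38264465332031)
tongs 139 [0.4232 0.2332 0.09  ] ((424.34185791015625, 237.19342041015625), (37.25986862182617, 16.090225219726562), 82.19429016113281)
tongs top 80 [0.4243 0.2367 0.1011] ((424.64794921875, 238.53321838378906), (27.241689682006836, 15.03676986694336), 81.9870376586914)
bay 724 [ 0.4378 -0.2413  0.0602] ((438.1236877441406, -241.34521484375), (84.33501434326172, 62.44865036010742), 76.9544677734375)
cell 38 [ 0.4414 -0.2426  0.0528] ((441.274169921875, -243.5670623779297), (28.312950134277344, 20.162748336791992), 76.23982238769531)
tester top 704 [0.4343 0.0137 0.0455] ((433.8719177246094, 13.87710189819336), (75.86931610107422, 64.01390838623047), 74.81112670898438)
posts 55 [0.4263 0.0106 0.0504] ((432.3393859863281, 12.172664642333984), (70.68196868896484, 58.69472122192383), 75.81126403808594)
marker 312 [ 0.4421 -0.1138  0.0143] ((442.9206237792969, -115.89665985107422), (14.93233585357666, 133.8297882080078), 2.7165210247039795)
usb 239 [0.464  0.1286 0.0143] ((463.6630554199219, 125.40080261230469), (63.77677536010742, 25.811010360717773), 81.80109405517578)
```

View pics/top0c.png

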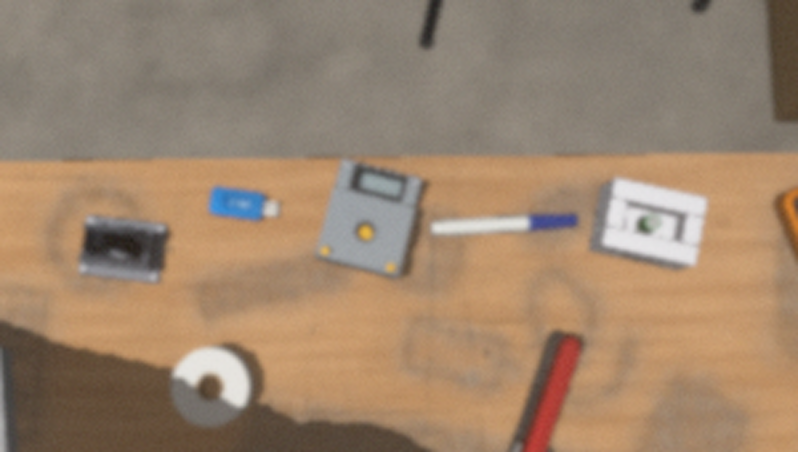

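The top crop shows the stand with the tongs at (125,248), blue adapter (240,203), tester bore (365,232), marker (505,224) and bay with the cell (650,222). This agrees with the depth fits. Next I'll go above the tongs.

```bash
cat >> h.py <<'E'
def go(x,y,z,ydeg,s=None):
    """shift for the tool to reach TCP x,y,z with tool y along direction ydeg (mod 180)"""
    s=s or bot.observe();M=R.from_euler('xyz',s["tool_rot"]).as_matrix()
    d=M.T@(np.array([x,y,z])-s["position"])*1000
    cur=np.degrees(np.arctan2(M[1,1],M[0,1]));t=(ydeg-cur+90)%180-90
    print("at",np.round(s["position"],4),"cur ydir %.1f"%cur,"-> shift",d.round(1),"turn %.3f"%-np.radians(t),"F",s["force"].round(2),"t",round(s["clock"],2),"w",round(s["grip_width"]*1000,2), "q7 %.2f"%s["qpos"][6])
E
python3 -c "
from h import *
go(.4244,.238,.23,82)"
```

```text
at [0.2622 0.5674 0.2313] cur ydir 65.2 -> shift [-285.4 -230.9    1.3] turn -0.293 F [0.11 0.15 0.6 ] t 1.0 w 85.68 q7 -0.11
```

Emit:
move_arm(moves="-36 -29 0 -0.04; -72 -58 0 -0.08; -108 -87 0 -0.12; -144 -116 0 -0.16; -180 -145 0 -0.2; -216 -174 0 -0.24; -250 -202 0 -0.29; -285 -231 0 -0.293; -285 -231 0 -0.293; -285 -231 0 -0.293", grip=1, grip_force=20)

```text
clock: 1.83
position: [0.4267, 0.2319, 0.2316]
tool_rot: [-3.14, 0.001, 2.994]
force: [0.8, -1.1, -0.3]
grip_width: 0.0857
```

Run:
```python
from h import *
go(.4244,.238,.23,82)
p=bot.grab_frame("wrist");print(p["eye"],p["attitude"],p["K"][0][0])
cv2.imwrite("pics/w1.png",p["frame"][...,::-1]);c=cloud(p);np.savez("w1.npz",c=c)
for k,z in dict(tongs=.006,tongs_grip=.066,stand=0,).items():
    print(k,[(np.round(q["at"],1).tolist(),round(q["conf"],2),px(p,q["at"],z)[:2].round(4).tolist()) for q in bot.pinpoint(p,k)[:2]])
d=c.reshape(-1,3)
for n,lo,hi in[("stand",.030,.040),("tongs",.06,.12),("top",.095,.115)]:
    q=d[(np.hypot(d[:,0]-.424,d[:,1]-.238)<.06)&(d[:,2]>lo)&(d[:,2]<hi)]
    if len(q)>5: print(n,len(q),q.mean(0).round(4),cv2.minAreaRect((q[:,:2]*1000).astype(np.float32)))
```

```text
at [0.4267 0.2319 0.2316] cur ydir 81.6 -> shift [3.2 5.7 1.6] turn -0.008 F [ 0.8  -1.11 -0.28] t 1.83 w 85.73 q7 0.80
[0.34845259 0.24378279 0.37429104] [-0.31597107  0.00148602  1.4234452 ] 308.1514956427031
tongs [([265.1, 156.2], 0.85, [0.4278, 0.2384])]
tongs_grip [([264.6, 165.7], 0.98, [0.4247, 0.2373])]
stand []
stand 764 [0.4217 0.2367 0.0349] ((426.7005615234375, 236.25973510742188), (63.91341018676758, 36.038326263427734), 82.28339385986328)
tongs 736 [0.4252 0.2363 0.092 ] ((426.4868469238281, 236.41285705566406), (39.31660079956055, 15.712244033813477), 82.15071105957031)
top 410 [0.4262 0.2363 0.1015] ((426.5633850097656, 236.57147216796875), (23.611488342285156, 15.410676002502441), 81.58522033691406)
```

View pics/w1.png

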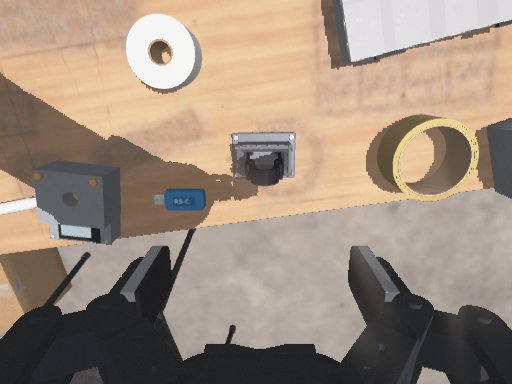

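The wrist view confirms the tongs at (264,160) between the fingers. The pose is (0.4262, 0.2365) with the y axis at 82°.

```bash
python3 -c "
from h import *
go(.4262,.2365,.045,82)"
```

```text
at [0.4237 0.2389 0.2314] cur ydir 82.0 -> shift [ -2.8  -2.1 186.4] turn 0.001 F [ 0.44  0.98 -0.26] t 2.03 w 84.93 q7 0.79
```

Emit:
move_arm(moves="-3 -2 15 0; -3 -2 45 0; -3 -2 78 0; -3 -2 110 0; -3 -2 140 0; -3 -2 165 0; -3 -2 180 0; -3 -2 186 0; -3 -2 186 0; -3 -2 186 0")

```text
clock: 2.87
position: [0.4266, 0.2365, 0.0457]
tool_rot: [3.141, 0.0, 3.003]
force: [0.2, -0.9, 0.7]
grip_width: 0.0858
```

Run:
```python
from h import *
go(.4262,.2365,.045,82)
p=bot.grab_frame("wrist");cv2.imwrite("pics/w2.png",p["frame"][100:,80:440,::-1])
```

```text
at [0.4266 0.2365 0.0457] cur ydir 82.0 -> shift [ 0.4 -0.   0.7] turn 0.001 F [ 0.25 -0.91  0.68] t 2.87 w 85.83 q7 0.78
```

View pics/w2.png

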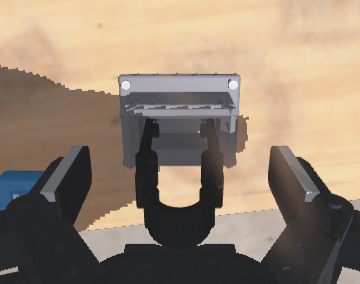

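The fingers straddle the tongs, with the bow at (180,220) and the pads at (75,185) and (290,185). Closing on the ridges.

Emit:
move_arm(moves="0 0 0 0; 0 0 0 0; 0 0 0 0; 0 0 0 0; 0 0 0 0; 0 0 0 0; 0 0 0 0; 0 0 -3 0; 0 0 -6 0; 0 0 -10 0", grip=0.44, grip_force=20)

```text
clock: 3.75
position: [0.4265, 0.2357, 0.0555]
tool_rot: [-3.141, -0.0, 3.002]
force: [-0.0, -1.3, -0.6]
grip_width: 0.0378
```

Run:
```python
from h import *
go(.4262,.2365,.055,82)
p=bot.grab_frame("wrist");cv2.imwrite("pics/w3.png",p["frame"][100:,80:440,::-1]);c=cloud(p);d=c.reshape(-1,3)
M=R.from_euler('xyz',bot.observe()["tool_rot"]).as_matrix()
q=d[(np.hypot(d[:,0]-.4265,d[:,1]-.2365)<.02)&(d[:,2]>.100)&(d[:,2]<.13)]
print(len(q),q.mean(0),cv2.minAreaRect((q[:,:2]*1000).astype(np.float32)))
```

```text
at [0.4265 0.2357 0.0555] cur ydir 82.0 -> shift [0.4 0.7 0.5] turn -0.000 F [-0.   -1.29 -0.61] t 3.75 w 37.84 q7 0.78
3469 [0.42372226 0.23627603 0.1116021 ] ((425.4916076660156, 239.3212127685547), (33.79806900024414, 18.790132522583008), 82.36605072021484)
```

View pics/w3.png

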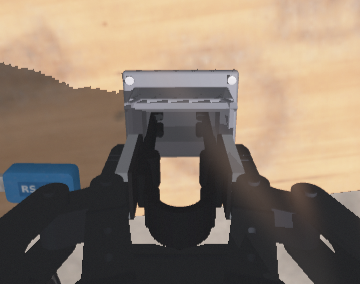

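Tongs are held at 37.8 mm, bow at (180,215) of the crop. I'll lift and go to a viewpoint between the tester and the bay.

Emit:
move_arm(moves="0 0 -25 0; 0 0 -60 0; 0 0 -95 0; 0 0 -130 0; 0 0 -165 0; 0 -30 -190 0; 0 -65 -205 0; 0 -105 -205 0; 0 -145 -205 0; 0 -185 -205 0")

```text
clock: 4.63
position: [0.4002, 0.0509, 0.2608]
tool_rot: [3.141, 0.001, 3.002]
force: [1.3, -0.4, 0.1]
grip_width: 0.0374
```

Emit:
move_arm(moves="0 -40 0 0; 0 -80 0 0; 0 -120 0 0; 0 -145 0 0; 0 -160 0 0; 0 -165 0 0; 0 -165 0 0; 0 -165 0 0; 0 -165 0 0; 0 -165 0 0")

```text
clock: 5.47
position: [0.3781, -0.1099, 0.2603]
tool_rot: [3.141, -0.0, 3.003]
force: [-0.2, -0.8, -0.3]
grip_width: 0.0377
```

```bash
cat > look.py <<'E'
from h import *
import sys
n=sys.argv[1]
s=bot.observe();go(.438,-.2415,.16,77,s)
p=bot.grab_frame("wrist");print(p["eye"],p["attitude"]);c=cloud(p);np.savez(n+".npz",c=c,f=p["frame"])
cv2.imwrite(f"pics/{n}.png",p["frame"][...,::-1])
for k,z in dict(tester_mouth=.045,bay=0,cell=.005).items():
    print(k,[(np.round(q["at"],1).tolist(),round(q["conf"],2),px(p,q["at"],z)[:2].round(4).tolist()) for q in bot.pinpoint(p,k)[:2]])
d=c.reshape(-1,3)
for nm,x,y,lo,hi,r in[("bay",.438,-.2415,.055,.065,.06),("cell",.438,-.2415,.050,.057,.012),("tester",.434,.014,.042,.0475,.058),("post",.434,.014,.0490,.054,.058)]:
    q=d[(np.hypot(d[:,0]-x,d[:,1]-y)<r)&(d[:,2]>lo)&(d[:,2]<hi)]
    if len(q)>5: print(nm,len(q),q.mean(0).round(4),np.round(np.array(sum([list(np.atleast_1d(t)) for t in cv2.minAreaRect((q[:,:2]*1000).astype(np.float32))],[])),1))
E
python3 look.py w4
```

```text
at [ 0.3781 -0.1099  0.2603] cur ydir 82.1 -> shift [ -77.5 -122.1  100.3] turn 0.089 F [-0.18 -0.81 -0.35] t 5.47 w 37.66 q7 1.60
[ 0.29992627 -0.09901106  0.40310782] [-3.14457194e-01 -2.31295318e-04  1.43265530e+00]
tester_mouth [([365.0, 190.7], 0.86, [0.4362, 0.0127])]
bay [([171.5, 208.0], 0.68, [0.4416, -0.2434])]
cell [([166.9, 208.2], 0.5, [0.4392, -0.248])]
bay 2539 [ 0.4391 -0.243   0.06  ] [ 441.1 -243.7   83.7   62.9   76.7]
cell 113 [ 0.4404 -0.2431  0.0541] [ 440.6 -243.3   13.8   14.6   51.7]
tester 2917 [0.4359 0.0108 0.0454] [436.7  11.4  77.   64.8  74.6]
post 74 [0.4112 0.0177 0.0511] [411.4  17.7  67.2   7.4  75.1]
```

View pics/w4.png

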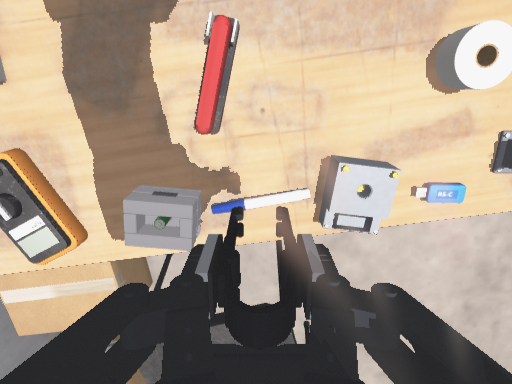

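Wrist image: bay at (165,212), cell at (162,222), tester bore at (364,190), tong tips at (238,220)/(283,220). Next I'll measure where the tongs sit in the tool frame with the same camera, so calibration error cancels.

Run:
```python
from h import *
s=bot.observe();M=R.from_euler('xyz',s["tool_rot"]).as_matrix()
c=np.load("w4.npz")["c"].reshape(-1,3);t=(c-s["position"])@M*1000
def rep(n,m):
    q=t[m];print(n,len(q),"med",np.median(q,0).round(1),"p2",np.percentile(q,2,0).round(1),"p98",np.percentile(q,98,0).round(1))
n=np.abs(t[:,0])<25
for a,b in[(-60,-55),(-55,-50),(-50,-40),(-40,-20)]: rep(f"bow {a}",n&(np.abs(t[:,1])<13)&(t[:,2]>a)&(t[:,2]<b))
for a,b in[(0,10),(10,20),(20,26),(26,32),(32,36),(36,42)]:
    for sg in(1,-1): rep(f"arm {a} {sg}",n&(t[:,1]*sg>0)&(t[:,1]*sg<24)&(t[:,2]>a)&(t[:,2]<b))
go(.438,-.2415,.16,77,s)
```

```text
bow -60 1884 med [  1.6   0.8 -57.4] p2 [ -6.7  -7.3 -59. ] p98 [  8.4   8.6 -55.1]
bow -55 740 med [  3.9  -0.1 -53.2] p2 [ -6.8 -10.6 -54.9] p98 [  8.5  12.  -50.2]
bow -50 554 med [  7.4  -8.5 -47.6] p2 [ -6.  -12.5 -49.8] p98 [  8.5  12.8 -40.6]
bow -40 685 med [  4.8  -9.  -24.1] p2 [ -6.  -12.8 -39.2] p98 [  8.6  12.9 -20.5]
arm 0 1 86 med [ 6.9 15.   5. ] p2 [-2.8 14.4  0.7] p98 [ 8.  17.7  9.7]
arm 0 -1 88 med [  6.9 -14.    4.8] p2 [ -3.6 -16.7   0.2] p98 [  7.7 -13.2   9.7]
arm 10 1 70 med [ 7.1 15.3 15.1] p2 [-5.  14.5 10.1] p98 [ 7.7 17.8 19.6]
arm 10 -1 73 med [  6.7 -13.9  15.8] p2 [ -4.4 -16.7  10.6] p98 [  7.6 -13.3  19.6]
arm 20 1 78 med [ 5.5 14.6 25.2] p2 [-6.4 10.9 20.4] p98 [ 8.  17.7 26. ]
arm 20 -1 62 med [  6.2 -13.4  25.2] p2 [ -6.4 -16.8  20.2] p98 [ 7.6 -9.9 25.9]
arm 26 1 124 med [ 5.6 13.1 27.5] p2 [-6.2 10.6 26. ] p98 [ 8.2 17.5 31.7]
arm 26 -1 139 med [  4.5 -12.   27.1] p2 [ -6.7 -16.2  26. ] p98 [ 7.9 -9.3 31.5]
arm 32 1 51 med [ 7.  13.9 34. ] p2 [-4.  10.9 32.1] p98 [ 8.1 17.8 35.8]
arm 32 -1 49 med [  6.8 -12.7  34.1] p2 [ -4.5 -16.9  32.1] p98 [ 8.  -9.8 35.8]
arm 36 1 35 med [ 7.3 13.4 37.9] p2 [-4.  11.1 36.1] p98 [ 8.  16.9 39.8]
arm 36 -1 35 med [  6.9 -12.6  37.8] p2 [ -4.8 -16.6  36.2] p98 [  8.1 -10.   40.1]
at [ 0.378  -0.1105  0.2603] cur ydir 82.0 -> shift [ -77.6 -121.4  100.3] turn 0.088 F [ 0.76  0.78 -0.82] t 5.67 w 37.76 q7 1.61
```

```bash
python3 -c "
from h import *
go(.4414,-.2442,.15,76.8)"
```

```text
at [ 0.378  -0.1105  0.2603] cur ydir 82.0 -> shift [ -81.3 -123.7  110.3] turn 0.091 F [ 0.76  0.78 -0.82] t 5.67 w 37.76 q7 1.61
```

Emit:
move_arm(moves="-15 -22 10 0.02; -33 -50 35 0.04; -50 -76 60 0.06; -66 -100 85 0.08; -76 -115 100 0.09; -81 -122 108 0.091; -81 -124 110 0.091; -81 -124 110 0.091; -81 -124 110 0.091; -81 -124 110 0.091")

```text
clock: 6.5
position: [0.4411, -0.2441, 0.1514]
tool_rot: [3.141, 0.001, 2.912]
force: [-0.6, 0.0, -0.6]
grip_width: 0.0377
```

```bash
python3 look.py w5
python3 - <<'E'
from h import *
s=bot.observe();M=R.from_euler('xyz',s["tool_rot"]).as_matrix()
t=(np.load("w5.npz")["c"].reshape(-1,3)-s["position"])@M*1000
for a,b in[(28,42)]:
  for sg in(1,-1):
    q=t[(np.abs(t[:,0])<15)&(t[:,1]*sg>0)&(t[:,1]*sg<24)&(t[:,2]>a)&(t[:,2]<b)];print(sg,len(q),np.percentile(q,[2,50,98],0).round(1).tolist())
z0=(s["position"][2])*1000
q=t[(np.hypot(t[:,0],t[:,1])<13)&(t[:,2]>z0-57)&(t[:,2]<z0-48)];print("cell",len(q),np.percentile(q,[2,50,98],0).round(1).tolist(),cv2.minEnclosingCircle(q[:,:2].astype(np.float32)))
q=t[(np.hypot(t[:,0],t[:,1])<65)&(np.abs(t[:,2]-z0+60)<3)];print("bay",len(q),cv2.minAreaRect(q[:,:2].astype(np.float32)))
E
```

```text
at [ 0.4411 -0.2441  0.1514] cur ydir 76.8 -> shift [ 3.6  1.8 -8.6] turn -0.003 F [-0.56  0.05 -0.59] t 6.5 w 37.73 q7 1.92
[ 0.36403457 -0.22599866  0.29411009] [-3.15947589e-01 -5.24999069e-04  1.34126340e+00]
tester_mouth []
bay [([256.4, 173.9], 0.85, [0.4424, -0.2473])]
cell []
bay 5345 [ 0.4366 -0.2431  0.06  ] [ 440.5 -244.    84.2   61.5   76.9]
cell 242 [ 0.4402 -0.2439  0.0541] [ 440.9 -244.2   13.2   14.5   76.5]
1 130 [[-3.8, 10.8, 28.2], [7.3, 13.5, 32.9], [8.3, 17.7, 39.0]]
-1 131 [[-4.3, -16.8, 28.3], [7.2, -12.6, 33.1], [8.3, -9.6, 39.1]]
cell 267 [[-12.6, -6.3, 94.7], [1.2, 0.2, 96.8], [7.3, 6.8, 102.0]] ((-2.5265696048736572, -0.0801910012960434), 10.524007797241211)
bay 5175 ((0.7365493774414062, 0.4418792724609375), (84.22058868408203, 61.484989166259766), 89.80384063720703)
```

View pics/w5.png

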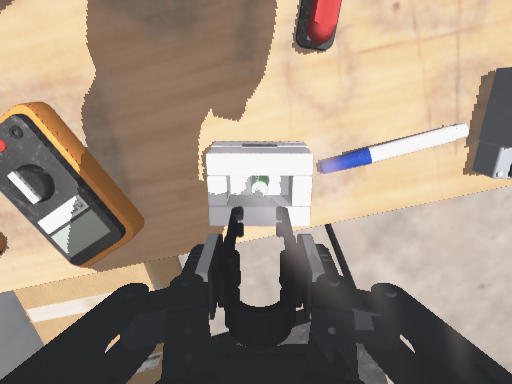

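The tongs are aligned with the bay within 0.3 mm, cell visible at (261,185). Descending so the tips sit 13 mm below the cell's top.

Emit:
move_arm(moves="0 0 10 0; 0 0 25 0; 0 0 38 0; 0 0 48 0; 0 0 56 0; 0 0 62 0; 0 0 67 0; 0 0 70 0; 0 0 70 0; 0 0 70 0")

```text
clock: 7.53
position: [0.4409, -0.245, 0.0805]
tool_rot: [-3.142, 0.0, 2.911]
force: [-0.2, 0.7, -0.8]
grip_width: 0.0378
```

Emit:
move_arm(moves="0 0 0 0; 0 0 0 0; 0 0 0 0; 0 0 0 0; 0 0 0 0; 0 0 0 0; 0 0 0 0; 0 0 0 0; 0 0 0 0; 0 0 0 0", grip=0.36, grip_force=20)

```text
clock: 8.37
position: [0.4409, -0.245, 0.0804]
tool_rot: [-3.142, 0.0, 2.911]
force: [0.7, -0.4, 5.6]
grip_width: 0.0336
```

Emit:
move_arm(moves="0 0 -2 0; 0 0 -5 0; 0 0 -12 0; 0 0 -22 0; 0 0 -32 0; 0 0 -42 0; 0 0 -52 0; 0 0 -62 0; 0 0 -72 0; 0 0 -80 0")

```text
clock: 9.2
position: [0.441, -0.245, 0.1617]
tool_rot: [-3.141, 0.001, 2.911]
force: [0.0, -0.2, -1.3]
grip_width: 0.0337
```

Emit:
move_arm(moves="0 0 0 0; 0 0 0 0; 0 0 0 0; 0 0 0 0; 0 0 0 0; 0 0 0 0; 0 0 0 0; 0 0 0 0; 0 0 0 0; 0 0 0 0")

```text
clock: 10.03
position: [0.4408, -0.2449, 0.1603]
tool_rot: [-3.142, -0.0, 2.911]
force: [-0.1, -0.6, -1.5]
grip_width: 0.0338
```

Run:
```python
from h import *
go(.437,.011,.16,74.7)
for n in["side","wrist"]:
    p=bot.grab_frame(n);f=p["frame"][...,::-1]
    np.savez(f"h_{n}.npz",c=cloud(p),f=p["frame"],eye=p["eye"],att=p["attitude"],K=p["K"])
    if n=="side":
        a=bot.search_frame(p,"cell");print(a[:2]);A=cv2.resize(f[170:330,230:410],None,fx=2.2,fy=2.2)
    else: B=f[100:,130:400]
h=max(A.shape[0],B.shape[0]);P=[cv2.copyMakeBorder(i,0,h-i.shape[0],0,0,0) for i in(A,B)]
cv2.imwrite("pics/h6.png",np.hstack(P))
```

```text
at [ 0.4408 -0.2449  0.1603] cur ydir 76.8 -> shift [ 62.3 248.3   0.3] turn 0.036 F [-0.11 -0.59 -1.55] t 10.03 w 33.8 q7 1.91
[]
```

View pics/h6.png

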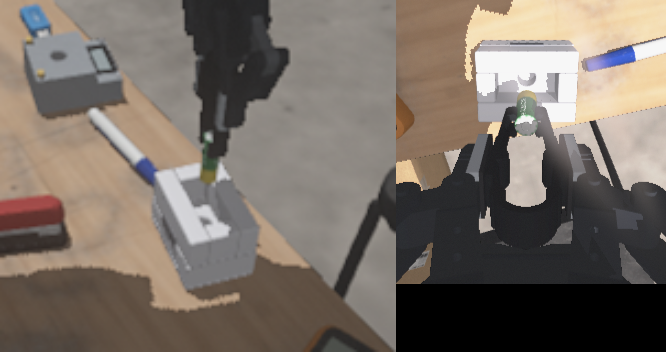

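The cell is held upright in the tongs, well above the bay (side: (207,160); wrist crop: (525,112)). Measuring the cell in the tool frame, including tilt.

Run:
```python
from h import *
s=bot.observe();M=R.from_euler('xyz',s["tool_rot"]).as_matrix()
t=(np.load("h_wrist.npz")["c"].reshape(-1,3)-s["position"])@M*1000
from scipy.optimize import least_squares
q=t[(np.hypot(t[:,0],t[:,1])<12)&(t[:,2]>18)&(t[:,2]<85)]
print(np.histogram(q[:,2],bins=range(18,88,4)))
top=q[(q[:,2]<28)&(np.hypot(q[:,0],q[:,1])<9)];print("top",len(top),np.median(top,0),np.percentile(top,[3,97],0).round(1).tolist())
b=q[(q[:,2]>42)&(q[:,2]<72)];print("body",len(b),np.percentile(b,[2,50,98],0).round(1).tolist())
if len(b)>20:
    f=lambda p:np.hypot(b[:,0]-p[0]-p[2]*(b[:,2]-50),b[:,1]-p[1]-p[3]*(b[:,2]-50))-7.4
    r=least_squares(f,[0,0,0,0],loss="soft_l1");print(r.x.round(3),"rms",np.sqrt(np.mean(r.fun**2)))
go(.437,.011,.16,74.7,s)
```

```text
(array([ 36, 191, 503, 114,  85,  60,  40,  37,  37,  42,  37,  34,  31,
        30,   4,   0,   0]), array([18, 22, 26, 30, 34, 38, 42, 46, 50, 54, 58, 62, 66, 70, 74, 78, 82,
       86]))
top 481 [ 1.06076551  0.43486418 26.4348276 ] [[-5.6, -6.8, 24.5], [7.2, 7.1, 27.6]]
body 274 [[2.3, -5.8, 42.6], [6.6, 0.5, 56.2], [7.7, 7.3, 70.9]]
[ 0.037  0.453 -0.004  0.013] rms 0.19940597136071442
at [ 0.4408 -0.245   0.1603] cur ydir 76.8 -> shift [ 62.3 248.3   0.3] turn 0.036 F [ 0.01  0.97 -0.37] t 10.18 w 33.78 q7 1.91
```

Emit:
move_arm(moves="5 22 -2 0; 12 50 -4 0; 21 84 -5 0; 30 120 -5 0.01; 39 155 -5 0.02; 48 190 -5 0.03; 55 218 -5 0.036; 60 238 -5 0.036; 62 247 -5 0.036; 62 248 -5 0.036")

```text
clock: 11.02
position: [0.4373, 0.0123, 0.1653]
tool_rot: [3.141, 0.0, 2.878]
force: [1.0, -0.2, -1.2]
grip_width: 0.034
```

Emit:
move_arm(moves="0 0 0 0; 0 0 0 0; 0 0 0 0; 0 0 0 0; 0 0 0 0; 0 0 0 0; 0 0 0 0; 0 0 0 0; 0 0 0 0; 0 0 0 0")

```text
clock: 11.85
position: [0.4372, 0.0107, 0.1653]
tool_rot: [-3.142, -0.0, 2.875]
force: [-0.3, 0.6, -1.2]
grip_width: 0.0337
```

```bash
cat > tl.py <<'E'
from h import *
import sys
from scipy.optimize import least_squares
s=bot.observe();M=R.from_euler('xyz',s["tool_rot"]).as_matrix();go(.4366,.0109,.16,74.7,s)
p=bot.grab_frame("wrist");c=cloud(p);t=(c.reshape(-1,3)-s["position"])@M*1000;z0=s["position"][2]*1000
np.savez(sys.argv[1]+".npz",c=c,f=p["frame"],t=t);cv2.imwrite("pics/"+sys.argv[1]+".png",p["frame"][60:,120:400][...,::-1])
for q in bot.pinpoint(p,"tester_mouth")[:2]: print("mouth px",q["at"],q["conf"],(M.T@(px(p,q["at"],.045)-s["position"])*1000).round(1))
q=t[(np.hypot(t[:,0],t[:,1])<12)&(t[:,2]>42)&(t[:,2]<71)]
f=lambda p:np.hypot(q[:,0]-p[0]-p[2]*(q[:,2]-75),q[:,1]-p[1]-p[3]*(q[:,2]-75))-7.4
r=least_squares(f,[0,0,0,0],loss="soft_l1");print("cell bottom",r.x.round(3))
w=c.reshape(-1,3)
m=(np.hypot(t[:,0],t[:,1])<58)&(w[:,2]>.042)&(w[:,2]<.0478)
rc=cv2.minAreaRect(t[m][:,:2].astype(np.float32));print("top rect",m.sum(),np.round(rc[0],2),np.round(rc[1],1),round(rc[2],1))
b=t[(np.hypot(t[:,0]-rc[0][0],t[:,1]-rc[0][1])<13)&(w[:,2]<.041)&(w[:,2]>.005)]
print("bore pts",len(b)); 
if len(b)>10: print(np.percentile(b[:,2],[5,50,95])-z0, cv2.minEnclosingCircle(b[:,:2].astype(np.float32)))
E
python3 tl.py w7
```

```text
at [0.4372 0.0107 0.1653] cur ydir 74.7 -> shift [0.6 0.1 5.3] turn 0.000 F [-0.3   0.59 -1.19] t 11.85 w 33.68 q7 1.30
mouth px [257.3, 179.2] 0.92 [  1.8  -1.8 120.3]
cell bottom [-0.104  0.678 -0.004  0.008]
top rect 4938 [1.02 0.48] [76.2 63.8] 90.0
bore pts 254
[-39.14337784 -27.76840882 -20.5039442 ] ((-0.41850441694259644, 0.5736842155456543), 8.393186569213867)
```

View pics/w7.png

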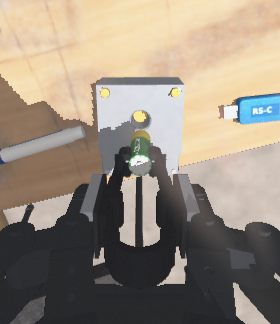

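Run:
```python
from h import *
d=np.load("w7.npz");t=d["t"];w=d["c"].reshape(-1,3)
q=t[(np.abs(w[:,2]-.0453)<.0009)&(np.hypot(t[:,0],t[:,1])<16)][:,:2]
ang=np.degrees(np.arctan2(q[:,1]-.5,q[:,0]));r=np.hypot(q[:,0],q[:,1]-.5)
for a in range(-180,180,20):
    m=(ang>=a)&(ang<a+20);print(a,m.sum(),np.sort(r[m])[:4].round(1))
b=t[(np.hypot(t[:,0],t[:,1])<13)&(w[:,2]<.0435)&(w[:,2]>.005)]
wz=w[(np.hypot(t[:,0],t[:,1])<13)&(w[:,2]<.0435)&(w[:,2]>.005)][:,2]
print(np.histogram(wz*1000,bins=range(14,46,2)))
for lo,hi in((.014,.023),(.023,.030),(.03,.037),(.037,.0435)):
    m=(wz>=lo)&(wz<hi);print(lo,m.sum(),np.percentile(b[m],[0,50,100],0).round(1).tolist() if m.any() else "")
```

```text
-180 0 []
-160 18 [8.3 8.8 9.  9. ]
-140 38 [7.7 8.9 8.9 9.2]
-120 31 [ 9.3  9.6  9.8 10.3]
-100 37 [ 9.7  9.7  9.8 10.6]
-80 32 [ 9.  10.4 10.8 10.8]
-60 29 [10.4 10.4 11.  11.1]
-40 27 [ 9.8 10.  10.4 10.8]
-20 30 [ 9.8 10.6 10.7 10.9]
0 29 [10.3 10.4 11.  11.3]
20 22 [10.  10.  10.3 10.6]
40 29 [ 9.8 10.  10.3 10.4]
60 27 [ 9.2  9.5  9.8 10.1]
80 28 [9.1 9.1 9.9 9.9]
100 29 [8.5 9.2 9.2 9.4]
120 34 [8.3 8.5 8.7 9.1]
140 19 [8.  8.8 9.1 9.2]
160 0 []
(array([  1,   2,   6,   5,  12,  13, 103,  37,  13,  13,  13,  10,  15,
        18,  13]), array([14, 16, 18, 20, 22, 24, 26, 28, 30, 32, 34, 36, 38, 40, 42, 44]))
0.014 22 [[-8.2, -7.2, 142.7], [-4.9, -3.7, 144.8], [-2.5, 8.5, 150.5]]
0.023 157 [[-8.0, -7.8, 135.7], [-1.2, 0.6, 137.9], [6.9, 8.3, 142.2]]
0.03 48 [[-7.9, -7.8, 128.4], [-6.4, 1.6, 131.5], [-0.2, 9.0, 135.3]]
0.037 47 [[-8.1, -8.4, 121.8], [-6.4, 0.6, 124.3], [9.0, 8.8, 127.3]]
```

The cell hangs over the bore; the bore edges give its centre at tool (0.9, 0.3) against the cell's lower end at (−0.1, 0.7). The depth map hints at a seat near z 27 mm. Shift and descend to just above the mouth.

Emit:
move_arm(moves="0.5 -0.2 3 0; 1 -0.4 8 0; 1 -0.4 14 0; 1 -0.4 20 0; 1 -0.4 26 0; 1 -0.4 32 0; 1 -0.4 36 0; 1 -0.4 38 0; 1 -0.4 38 0; 1 -0.4 38 0")

```text
clock: 12.78
position: [0.4361, 0.0105, 0.1273]
tool_rot: [-3.142, -0.0, 2.875]
force: [-0.5, 0.2, -0.2]
grip_width: 0.0338
```

```bash
cat > feel.py <<'E'
from h import *
F=[];Z=[]
for i in range(10):
    bot.grab_frame("wrist");s=bot.observe();F.append(s["force"]);Z.append(s["position"])
F=np.array(F);print("F",F.mean(0).round(2),"sd",F.std(0).round(2),"pos",np.mean(Z,0).round(4),"t",round(s["clock"],2),"w",s["grip_width"])
E
python3 feel.py; python3 tl.py w8
```

```text
F [ 0.21  0.03 -0.84] sd [0.27 0.57 0.45] pos [0.4362 0.0106 0.1275] t 13.28 w 0.0335993444753956
at [0.4362 0.0105 0.1274] cur ydir 74.7 -> shift [ -0.3   0.5 -32.6] turn 0.000 F [ 0.32 -0.18 -0.84] t 13.28 w 33.6 q7 1.33
mouth px [259.1, 190.5] 0.95 [ 3.9 -0.1 82.4]
cell bottom [-0.06   0.703 -0.004  0.008]
top rect 5947 [-0.3   0.87] [76.3 65. ] 89.9
bore pts 118
[-37.03335003 -27.34322079 -20.22070803] ((-0.7361109852790833, 0.865788459777832), 8.440083503723145)
```

Aligned within 0.3 mm. Enter the bore.

Emit:
move_arm(moves="0 0 2 0; 0 0 4 0; 0 0 6 0; 0 0 8 0; 0 0 10 0; 0 0 12 0; 0 0 14 0; 0 0 15.5 0; 0 0 16 0; 0 0 16 0")

```text
clock: 14.22
position: [0.4361, 0.0105, 0.1112]
tool_rot: [-3.141, -0.0, 2.875]
force: [0.2, 0.2, -1.1]
grip_width: 0.0341
```

```bash
python3 feel.py
```

```text
F [-0.18 -0.18 -0.63] sd [0.65 0.41 0.38] pos [0.4362 0.0105 0.1114] t 14.72 w 0.033390418166229
```

Emit:
move_arm(moves="0 0 0.5 0; 0 0 1 0; 0 0 1.5 0; 0 0 2 0; 0 0 2.5 0; 0 0 3 0; 0 0 3.5 0; 0 0 4 0; 0 0 4.5 0; 0 0 5 0")

```text
clock: 15.55
position: [0.4361, 0.0105, 0.1062]
tool_rot: [-3.142, -0.0, 2.875]
force: [0.2, -0.4, -0.9]
grip_width: 0.0339
```

```bash
python3 feel.py
```

```text
F [ 0.09  0.14 -0.78] sd [0.46 0.61 0.53] pos [0.4361 0.0105 0.1063] t 16.05 w 0.03386620885152042
```

Emit:
move_arm(moves="0 0 0.3 0; 0 0 0.6 0; 0 0 0.9 0; 0 0 1.2 0; 0 0 1.5 0; 0 0 1.5 0; 0 0 1.5 0; 0 0 1.5 0; 0 0 1.5 0; 0 0 1.5 0")

```text
clock: 16.88
position: [0.4361, 0.0105, 0.1048]
tool_rot: [3.142, 0.0, 2.875]
force: [-1.0, -0.5, -0.5]
grip_width: 0.034
```

```bash
python3 feel.py
```

```text
F [ 0.15  0.12 -1.04] sd [0.52 0.43 0.4 ] pos [0.4361 0.0105 0.1048] t 17.38 w 0.0342395126127743
```

Emit:
move_arm(moves="0 0 0.3 0; 0 0 0.6 0; 0 0 0.9 0; 0 0 1.2 0; 0 0 1.2 0; 0 0 1.2 0; 0 0 1.2 0; 0 0 1.2 0; 0 0 1.2 0; 0 0 1.2 0")

```text
clock: 18.22
position: [0.4361, 0.0105, 0.1036]
tool_rot: [-3.142, -0.0, 2.875]
force: [-0.4, -0.7, -0.8]
grip_width: 0.0337
```

```bash
python3 feel.py
```

```text
F [ 0.12  0.01 -0.8 ] sd [0.53 0.46 0.36] pos [0.4361 0.0105 0.1036] t 18.72 w 0.03378848861497491
```

Emit:
move_arm(moves="0 0 0.3 0; 0 0 0.6 0; 0 0 0.9 0; 0 0 1.2 0; 0 0 1.2 0; 0 0 1.2 0; 0 0 1.2 0; 0 0 1.2 0; 0 0 1.2 0; 0 0 1.2 0")

```text
clock: 19.55
position: [0.4361, 0.0105, 0.1024]
tool_rot: [-3.142, 0.0, 2.875]
force: [0.6, -0.1, -0.4]
grip_width: 0.0338
```

```bash
python3 feel.py
```

```text
F [-0.18  0.29 -0.16] sd [0.4  0.44 0.44] pos [0.4361 0.0105 0.1024] t 20.05 w 0.033779348393525976
```

Emit:
move_arm(moves="0 0 0.2 0; 0 0 0.4 0; 0 0 0.6 0; 0 0 0.6 0; 0 0 0.6 0; 0 0 0.6 0; 0 0 0.6 0; 0 0 0.6 0; 0 0 0.6 0; 0 0 0.6 0")

```text
clock: 20.88
position: [0.4361, 0.0105, 0.1018]
tool_rot: [-3.142, -0.0, 2.875]
force: [-0.6, -0.9, 0.6]
grip_width: 0.0337
```

```bash
python3 feel.py
```

```text
F [0.14 0.14 0.41] sd [0.48 0.3  0.39] pos [0.4361 0.0105 0.1018] t 21.38 w 0.033777586507746885
```

Contact is felt: +0.65 N, then +1.2 N after 0.6 mm more, consistent with the seat spring. I'll ease off 0.4 mm and release in small steps.

Emit:
move_arm(moves="0 0 -0.2 0; 0 0 -0.4 0; 0 0 -0.4 0; 0 0 -0.4 0; 0 0 -0.4 0; 0 0 -0.4 0; 0 0 -0.4 0; 0 0 -0.4 0; 0 0 -0.4 0; 0 0 -0.4 0", grip=0.395)

```text
clock: 22.22
position: [0.4361, 0.0105, 0.1022]
tool_rot: [-3.142, 0.0, 2.875]
force: [0.5, -0.5, 0.7]
grip_width: 0.0339
```

```bash
python3 feel.py
```

```text
F [ 0.18 -0.23  0.13] sd [0.51 0.8  0.48] pos [0.4361 0.0105 0.1022] t 22.72 w 0.03359419426440464
```

Emit:
move_arm(moves="0 0 0 0; 0 0 0 0; 0 0 0 0; 0 0 0 0; 0 0 0 0; 0 0 0 0; 0 0 0 0; 0 0 0 0; 0 0 0 0; 0 0 0 0", grip=0.405)

```text
clock: 23.55
position: [0.4361, 0.0106, 0.1022]
tool_rot: [-3.142, -0.0, 2.875]
force: [1.6, -0.1, -0.3]
grip_width: 0.0347
```

Emit:
move_arm(moves="0 0 0 0; 0 0 0 0; 0 0 0 0; 0 0 0 0; 0 0 0 0; 0 0 0 0; 0 0 0 0; 0 0 0 0; 0 0 0 0; 0 0 0 0", grip=0.415)

```text
clock: 24.38
position: [0.4361, 0.0105, 0.1022]
tool_rot: [-3.142, 0.0, 2.875]
force: [0.4, -0.7, 0.2]
grip_width: 0.0355
```

Emit:
move_arm(moves="0 0 0 0; 0 0 0 0; 0 0 0 0; 0 0 0 0; 0 0 0 0; 0 0 0 0; 0 0 0 0; 0 0 0 0; 0 0 0 0; 0 0 0 0", grip=0.44)

```text
clock: 25.22
position: [0.4361, 0.0105, 0.1022]
tool_rot: [-3.142, 0.0, 2.875]
force: [-0.1, -0.9, -0.4]
grip_width: 0.0374
```

```bash
python3 feel.py
python3 - <<'E'
from h import *
s=bot.observe();M=R.from_euler('xyz',s["tool_rot"]).as_matrix()
p=bot.grab_frame("wrist");cv2.imwrite("pics/w9.png",cv2.resize(p["frame"][100:280,160:360,::-1],None,fx=3,fy=3))
t=(cloud(p).reshape(-1,3)-s["position"])@M*1000
q=t[(np.hypot(t[:,0],t[:,1])<8)&(t[:,2]>15)&(t[:,2]<35)];print(len(q),np.median(q,0))
for sg in(1,-1):
    q=t[(np.abs(t[:,0])<12)&(t[:,1]*sg>7)&(t[:,1]*sg<24)&(t[:,2]>30)&(t[:,2]<45)];print(sg,len(q),np.percentile(q,[2,50,98],0).round(1).tolist())
E
```

```text
F [ 0.1  -0.39 -0.62] sd [0.47 0.42 0.4 ] pos [0.4361 0.0105 0.1022] t 25.72 w 0.037684346394387246
507 [ 2.22113534  0.44097867 26.12005793]
1 116 [[-3.9, 7.3, 30.2], [6.9, 12.9, 34.5], [8.3, 17.1, 39.8]]
-1 111 [[-4.4, -17.1, 30.5], [7.0, -13.0, 34.5], [8.2, -10.1, 39.4]]
```

View pics/w9.png

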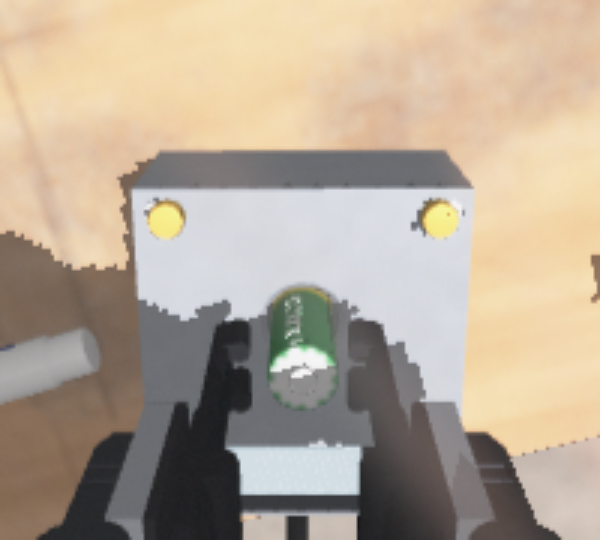

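The cell stands in the bore at (302,340) with gaps to both jaws (250 and 350). Withdraw straight up and return to the stand.

Emit:
move_arm(moves="0 0 -3 0; 0 0 -8 0; 0 0 -15 0; 0 0 -25 0; 0 0 -38 0; 0 0 -52 0; 0 0 -66 0; 0 0 -80 0; 0 0 -90 0; 0 0 -95 0")

```text
clock: 26.6
position: [0.4365, 0.0106, 0.199]
tool_rot: [3.141, 0.002, 2.875]
force: [0.0, -0.3, -0.2]
grip_width: 0.0377
```

```bash
python3 tl.py w10
python3 - <<'E'
from h import *
go(.4266,.2363,.13,82)
w=np.load("w10.npz")["c"].reshape(-1,3)
q=w[(np.hypot(w[:,0]-.4368,w[:,1]-.0108)<.009)&(w[:,2]>.055)&(w[:,2]<.09)];print("cell top",len(q),np.median(q,0))
E
```

```text
at [0.4365 0.0106 0.199 ] cur ydir 74.7 -> shift [ 0.1  0.3 39. ] turn 0.000 F [ 0.02 -0.3  -0.21] t 26.6 w 37.73 q7 1.27
mouth px [258.7, 173.0] 0.8 [ -1.6  -0.6 154. ]
cell bottom [0. 0. 0. 0.]
top rect 4367 [0.41 0.59] [76.3 64.5] 89.9
bore pts 22
[-40.80661775 -35.98526126 -18.72243278] ((-0.3914724886417389, 0.5834583044052124), 8.385782241821289)
at [0.4365 0.0106 0.1981] cur ydir 74.7 -> shift [ 69.1 215.   68.2] turn -0.127 F [ 0.78  0.4  -0.89] t 26.7 w 37.55 q7 1.27
cell top 268 [0.43364231 0.01189642 0.07602873]
```

Emit:
move_arm(moves="7 20 0 -0.01; 18 55 0 -0.03; 30 93 0 -0.05; 42 131 0 -0.07; 54 168 5 -0.09; 64 198 20 -0.11; 69 213 40 -0.127; 69 215 58 -0.127; 69 215 68 -0.127; 69 215 68 -0.127")

```text
clock: 27.53
position: [0.4252, 0.2351, 0.1271]
tool_rot: [-3.139, -0.003, 3.002]
force: [-0.8, -0.5, -1.2]
grip_width: 0.0373
```

Emit:
move_arm(moves="0 0 0 0; 0 0 0 0; 0 0 0 0; 0 0 0 0; 0 0 0 0; 0 0 0 0; 0 0 0 0; 0 0 0 0; 0 0 0 0; 0 0 0 0")

```text
clock: 28.37
position: [0.4262, 0.2361, 0.1292]
tool_rot: [-3.142, -0.0, 3.002]
force: [1.0, 0.2, -0.5]
grip_width: 0.0375
```

Run:
```python
from h import *
s=bot.observe();M=R.from_euler('xyz',s["tool_rot"]).as_matrix();go(.4266,.2363,.047,82,s)
p=bot.grab_frame("wrist");t=(cloud(p).reshape(-1,3)-s["position"])@M*1000;z0=s["position"][2]*1000
q=t[(np.hypot(t[:,0],t[:,1])<55)&(np.abs(t[:,2]-z0+35)<3)];print("stand",len(q),cv2.minAreaRect(q[:,:2].astype(np.float32)),np.percentile(q,[1,99],0).round(1))
for sg in(1,-1):
    q=t[(np.abs(t[:,0])<12)&(t[:,1]*sg>7)&(t[:,1]*sg<24)&(t[:,2]>30)&(t[:,2]<45)];print(sg,len(q),np.percentile(q,[2,50,98],0).round(1).tolist())
cv2.imwrite("pics/w11.png",p["frame"][60:300,100:420,::-1])
```

```text
at [0.4262 0.2361 0.1292] cur ydir 82.0 -> shift [-0.3  0.2 82.2] turn -0.000 F [ 0.98  0.22 -0.47] t 28.37 w 37.46 q7 0.92
stand 1518 ((-0.32146453857421875, 0.395751953125), (64.01541900634766, 36.31240463256836), 89.96227264404297) [[-17.8 -30.8  91.4]
 [ 17.4  31.4  97.1]]
1 108 [[-3.8, 10.3, 30.1], [7.1, 13.0, 34.0], [8.1, 17.0, 39.6]]
-1 106 [[-4.8, -17.2, 30.4], [7.1, -13.1, 34.5], [8.2, -10.2, 39.4]]
```

View pics/w11.png

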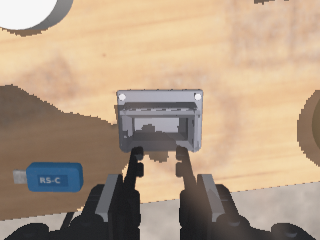

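The stand's pocket lies straight under the tips at (160,128). Lower the tongs in.

Emit:
move_arm(moves="-0.5 0 10 0; -0.5 0 25 0; -0.5 0 38 0; -0.5 0 48 0; -0.5 0 58 0; -0.5 0 66 0; -0.5 0 73 0; -0.5 0 78 0; -0.5 0 81 0; -0.5 0 82.5 0")

```text
clock: 29.25
position: [0.4267, 0.236, 0.0464]
tool_rot: [-3.141, -0.0, 3.002]
force: [-1.1, 0.1, -0.1]
grip_width: 0.0379
```

```bash
python3 feel.py
```

```text
F [-0.09  0.21 -0.35] sd [0.33 0.35 0.62] pos [0.4269 0.2361 0.0469] t 29.75 w 0.03757443126242889
```

Emit:
move_arm(moves="0 0 0.5 0; 0 0 1 0; 0 0 1 0; 0 0 1 0; 0 0 1 0; 0 0 1 0; 0 0 1 0; 0 0 1 0; 0 0 1 0; 0 0 1 0", grip=0.46)

```text
clock: 30.58
position: [0.4268, 0.236, 0.0457]
tool_rot: [-3.142, -0.0, 3.002]
force: [-0.2, 0.7, -0.6]
grip_width: 0.0395
```

Emit:
move_arm(moves="0 0 0 0; 0 0 0 0; 0 0 0 0; 0 0 0 0; 0 0 0 0; 0 0 0 0; 0 0 0 0; 0 0 0 0; 0 0 0 0; 0 0 0 0", grip=0.9)

```text
clock: 31.42
position: [0.4268, 0.2361, 0.0457]
tool_rot: [3.142, 0.0, 3.002]
force: [1.0, -0.9, 0.3]
grip_width: 0.0768
```

Emit:
move_arm(moves="0 0 -5 0; 0 0 -15 0; 0 0 -30 0; 0 0 -50 0; 0 0 -75 0; 0 0 -100 0; 0 0 -125 0; 0 0 -145 0; 0 0 -155 0; 0 0 -160 0")

```text
clock: 32.25
position: [0.4271, 0.2363, 0.2077]
tool_rot: [3.14, 0.002, 3.002]
force: [-0.1, -0.5, -0.5]
grip_width: 0.0771
```

Run:
```python
from h import *
go(.4266,.2363,.2,82)
p=bot.grab_frame("wrist");d=cloud(p).reshape(-1,3)
for n,lo,hi in[("stand",.030,.040),("tongs",.06,.12),("top",.095,.115)]:
    q=d[(np.hypot(d[:,0]-.4264,d[:,1]-.2364)<.06)&(d[:,2]>lo)&(d[:,2]<hi)];print(n,len(q),q[:,2].max(),cv2.minAreaRect((q[:,:2]*1000).astype(np.float32)))
A=p["frame"][60:260,130:400,::-1]
p=bot.grab_frame("top");d=cloud(p).reshape(-1,3);print("marker/usb")
for n,x,y,r in(("marker",.446,-.117,.08),("usb",.465,.121,.05)):
    q=d[(np.hypot(d[:,0]-x,d[:,1]-y)<r)&(d[:,2]>.008)&(d[:,2]<.03)];print(n,q.mean(0).round(4),cv2.minAreaRect((q[:,:2]*1000).astype(np.float32)))
q=d[(np.hypot(d[:,0]-.434,d[:,1]-.0135)<.012)&(d[:,2]>.06)];print("cell top",len(q),np.median(q,0))
B=cv2.resize(p["frame"][150:250,200:320,::-1],None,fx=2,fy=2)
cv2.imwrite("pics/end.png",np.hstack([A,B]))
```

```text
at [0.4271 0.2363 0.2077] cur ydir 82.0 -> shift [ 0.5 -0.1  7.7] turn -0.000 F [-0.08 -0.53 -0.5 ] t 32.25 w 77.08 q7 0.90
stand 905 0.039751835880000475 ((426.7228088378906, 236.3533172607422), (63.974754333496094, 36.01041793823242), 82.36827087402344)
tongs 873 0.10538095880768258 ((426.40740966796875, 235.86033630371094), (39.286190032958984, 16.306560516357422), 82.29529571533203)
top 489 0.10538095880768258 ((426.45159912109375, 235.97186279296875), (23.59159278869629, 15.44609546661377), 81.36524963378906)
marker/usb
marker [ 0.442  -0.1142  0.0144] ((442.3176574707031, -115.82380676269531), (15.127498626708984, 133.89527893066406), 2.613240957260132)
usb [0.464  0.1291 0.0143] ((463.53314208984375, 125.81298065185547), (63.832637786865234, 26.18488121032715), 80.7105941772461)
cell top 34 [0.43289603 0.01269326 0.07630433]
```

View pics/end.png

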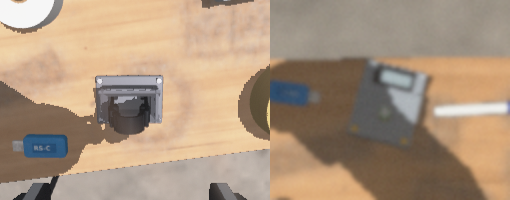

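The tongs stand in the pot at (128,110) with the bow top at 0.104, as at the start. The cell is in the tester, and the marker and adapter have not moved. Handing in.

```bash
python3 -c "
from workcell import bot
print(bot.job_done(), bot.observe()['clock'])"
```

```text
the job is handed in; nothing more can be done
the job is handed in; nothing more can be done
```

I took the tongs from the stand and drew the cell out of the bay with them. I lowered it into the tester bore in small force-checked steps until it met the seat, let go gradually, and stood the tongs back in their stand. I handed the job in at about 32 s; handing in gives no verdict.

- **Seat contact:** the upward force rose by about 0.65 N, then about 1.2 N after 0.6 mm more travel. I eased off 0.4 mm before opening the tongs.
- **Cell:** its top is at z of about 76 mm, so the lower end is about 19 mm below the mouth. Both jaws showed clear gaps before I withdrew.
- **Tongs:** they are within about 0.5 mm of the stand's centre, with the bow at its starting height.
- **Marker and adapter:** both are within 1 mm of where they started.

The top and wrist cameras disagreed by 2–3 mm, and the network's bore-mouth points scattered by up to 4 mm. I relied on tool-relative wrist depth measurements instead. The force readings had about 0.5 N of noise, so I averaged 10 readings for each check.

No check failed.

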